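# Push the bracket row home and close the keeper

### The job

With closed fingertips, push on the last bracket only, so that the row of five brackets slides along the feed track as one train until the first one is snug against the end stop, without ramming it. Then swing the keeper arm by fingertip fully closed across the track behind the last bracket, to lock the row in, and take the hand away. Grip, lift or tip nothing, and leave the spare bracket and everything else on the bench where it is.

Things in the scene. Friction and masses are not known exactly. Their poses are not given: they have to be found in the camera images.
- track: feed track fixed to the bench: aluminium channel on a 130 x 400 x 10 mm base plate. Origin on the bench under the channel's centre line; own y runs along it to the end stop, x across it (keeper is on the -x side), z up. Channel floor 20 mm and wall tops 30 mm above the bench, 40 mm wide inside, 52 outside, from y = -200 (open end) to +160 mm. A sensor 46 mm high stands at x = +30..65, y = +114 mm
- stop_face (a point): centre of the lower edge of the end stop's face, on the channel floor (track x = 0, y = +130 mm, 20 mm above the bench); same axes as the track. With the row home, the leading bracket's front face is on it and the last bracket's rear face is 160 mm before it (track y = -30 mm)
- end_stop: dark steel block 52 mm wide, 26 mm long, 38 mm high above the channel floor, screwed across the end of the channel; origin and axes as stop_face
- bracket1: first (leading) bracket of the row, the one nearest the end stop. Black moulded, 32 mm along the track (own y, towards the stop), foot 38 mm wide and 12 high, above it body 28 mm wide up to 34 mm, flat front and rear; thin steel plate 30 mm wide across its middle up to 53 mm. Origin: centre of underside. 45 to 80 g. The five touch in a row, 1 mm play to each wall, the leading one 60 to 110 mm short of the stop
- bracket2: second bracket in the track, same shape and axes as bracket1; touching its neighbours
- bracket3: third (middle) bracket in the track, same shape and axes as bracket1; touching its neighbours
- bracket4: fourth bracket in the track, same shape and axes as bracket1; touching its neighbours
- bracket5: fifth and last (rearmost) bracket in the track, same shape and axes as bracket1; touching its neighbours; sliding the whole row takes about 1 to 3 N
- keeper (a joint): angle of the keeper arm about its upright pivot, rad: 0 = fully open (points outwards and back), 2.094 = closed against its own stop, square across the track, 3 mm behind the rear face of the last bracket when home. At angle q the arm points along (cos(q - 2.094), sin(q - 2.094)) in track x, y. Light friction (0.03 N m), stays where left; starts at 0 to 0.35
- keeper_pivot (a point): axis of the keeper, beside the channel (track x = -36 mm, y = -38 mm), 45 mm above the bench; same axes as the track. The flat dark steel arm is 10 mm thick, lies 33 to 45 mm above the bench (over the channel's walls) and reaches 67 mm from this axis
- keeper_peg (a point): finger peg at the keeper's outer end, 62 mm from the pivot axis: upright, black-sleeved, 11 mm in diameter, from the arm up to 67 mm above the bench; this point is on its axis 57 mm above the bench
- spare_bracket: a sixth bracket of the same kind standing on the bench beside the track, not part of the job; origin: centre of its underside
- plug_gauge: plug gauge with square aluminium handle, 97 mm long, 12 mm high, lying on the bench beyond the track; leave alone
- tape_roll: roll of green packing tape, 96 mm across, 25 mm high, flat on the bench; leave alone
- caliper: digital caliper, 200 mm long, lying flat; leave alone
- screwdriver: screwdriver lying on the bench; leave alone
- cleaner_bottle: white bottle with blue cap, 56 mm across, 130 mm high; leave alone
- brush: hand brush lying on the bench; leave alone
Things that resemble listed ones, but are neither listed nor needed, are in the scene too. Leave any green or yellow look-alike of the bracket2 alone.

How it is judged:
By the outcome, as a careful person would: the job done as asked, in the order asked, and still so for the second after the job is handed in, with the robot touching nothing.
It also fails if it takes over 48 s, if anything falls off the work surface, if the arm or the gripper's body presses on something with over 40 N, if the wrist force passes 120 N, or if a joint passes its speed limit or range.

### The arm

A 7-joint arm with a two-finger parallel gripper is mounted at the origin on the work surface. World frame = base frame: x ahead of the robot, y to its left, z up, the work surface at z = 0. Lengths are in m, angles in rad, forces in N, time in s.
With the tool pointing down it reaches from about 0.425 to 0.875 m from the base axis. Payload 4.7 kg.
Tool frame: the origin (TCP) lies midway between the tips of the shut fingers; the grasp point (between the pads) lies 19 mm behind it; x points along the fingers, y is the direction in which the jaws open and shut, and the axes are right-handed (so a half turn about x gives the same grasp; the last joint's range is limited). The gripper opens to 87 mm and grips with 3 to 60 N. Pads are 19 mm wide; open, the fingers measure 117 mm over their backs; the gripper's body (75 mm by 190 mm) begins 51 mm behind the grasp point.
Start: joints at [1.191, 0.321, -0.07, 1.45, 0.023, 1.371, -0.057], TCP at [0.249, -0.6, 0.223] pointing down, gripper open.
Joint ranges: [-2.86, 2.86], [-0.3, 2.09], [-1.38, 1.24], [0.06, 2.45], [-1.56, 4.7], [0.09, 2.05], [-2.69, 2.69]. Speed limits (rad/s): [2.57, 2.57, 3.14, 3.14, 3.14, 3.14, 3.14].

### API

Orientations are given as a rotation vector (axis times angle).
In Python, from bench import ctrl gives the robot as it stands. The module is installed in compiled form; this text tells all that it offers.
- The arm moves only by the shell command python3 -m jog 'ROWS' [FORCE]. ROWS is JSON, a list of rows, each an object with "rot": the turn, a rotation vector about the tool's x, y, z in units of 5 degrees (1.0 is 5 degrees), a list of three; "travel": the shift along the tool's x, y, z in units of 0.3 m (1.0 is 0.3 m), a list of three; "jaw": the closure, from -1 (fully open) to 1 (shut), so that 0 is half open. In form: [{"rot": [ax, ay, az], "travel": [tx, ty, tz], "jaw": jaw}, ...]. A call has 1 to 8 rows; each row shifts and turns the commanded pose from where the row before left it, along the tool's axes as they then stand; what a row does not reach is not made up. A row lasts 1/10 s, in which the tool goes at most 50 mm and 8.59 degrees, less where a joint would pass 70% of its speed; a pose out of reach is approached as far as the arm can. A call with a number of a shift or a turn outside -1 to 1 is refused whole. A call with a gripper value outside its range is refused whole. The fingers move at their own pace and stop on an object; FORCE is the grip in N (left out, the last holds). Time passes only in rows, so rows that do not move let the fingers close. It gives the time, the measured TCP pose, the force and the opening at its end, in the units of the state.
- ctrl.get_state(): the state, without advancing time (a new reading comes with each control period).
- ctrl.get_image(name): name is "scene" or "top" or "wrist"; returns the picture (400x640x3 uint8, red, green, blue); there is no depth.
- ctrl.camera_model(name): a dict with "mtx" (3x3 intrinsics, pixels), "extrinsics" (4x4, takes a point from world to camera coordinates); the wrist camera has in their place "hand_eye" (4x4, takes a point from camera to tool coordinates, whose origin is the TCP and whose axes are the tool frame's). Camera axes: x right, y up, looking along -z (the intrinsics and any distortion apply to the point x, -y, -z); pixel columns grow to the right and rows downward; lengths in m; the calibration is good to about 2 mm. The wrist camera is an equidistant fisheye: a pixel r from the principal point sees the ray r / f radians off the axis. A picture is of the moment at which its call begins: read the wrist's pose just before it. camera_model takes no time and is no camera call.
- ctrl.close_job(): hands the job in, once; it reports no verdict.
The state is a dict: "time": time; "joint_positions": joint angles; "qd": joint speeds; "joint_torque": joint torques, N m; "position": TCP position; "tool_rot": TCP orientation; "ft_force": force on the tool from outside, world axes, zero at the start; "torque": the same for the moment, N m; "grip_width": opening from 0.0 (shut) to 1.0 (fully open).
Only numpy, scipy, OpenCV 4.12 (cv2) and the standard library are available. Lean on these libraries where they do the work, as an engineer would, in place of code of your own. Each camera call takes 0.05 s, during which the arm holds its last target.

## Working session

There is one attempt and no reset: what is moved stays moved. The work goes in short steps, Python scripts to look and compute and a shell command to move; the robot and the scene stay as the last step left them, time stands still between calls to the robot, and variables do not carry over. Pictures are saved under pics/ and viewed, and the job is handed in when it is done.

```bash
mkdir -p pics; python3 - <<'E'
from bench import ctrl
import cv2,numpy as np
for n in ("scene","top"):
    cv2.imwrite(f"pics/{n}0.png",ctrl.get_image(n)[:,:,::-1])
    m=ctrl.camera_model(n);print(n,{k:np.round(v,4).tolist() if not isinstance(v,str) else v for k,v in m.items()})
s=ctrl.get_state();print({k:np.round(v,3).tolist() for k,v in s.items()})
E
```

```text
scene {'mtx': [[477.6793, 0.0, 314.4079], [0.0, 477.6793, 197.458], [0.0, 0.0, 1.0]], 'extrinsics': [[0.1434, 0.9897, 0.0012, -0.08], [-0.6832, 0.0982, 0.7236, 0.2748], [0.716, -0.1046, 0.6902, -1.5674], [0.0, 0.0, 0.0, 1.0]]}
top {'mtx': [[458.7678, 0.0, 320.3055], [0.0, 458.7678, 203.4051], [0.0, 0.0, 1.0]], 'extrinsics': [[0.1139, -0.9935, 0.0045, -0.0306], [0.9735, 0.1126, 0.1993, -0.4799], [-0.1985, -0.0183, 0.9799, -1.372], [0.0, 0.0, 0.0, 1.0]]}
{'time': 0.1, 'joint_positions': [1.191, 0.322, -0.07, 1.452, 0.023, 1.371, -0.057], 'qd': [-0.0, -0.001, 0.001, -0.003, -0.001, 0.0, 0.0], 'joint_torque': [0.0, -49.257, -0.405, -31.34, -0.064, 0.04, 0.0], 'position': [0.249, -0.6, 0.222], 'tool_rot': [2.006, 0.402, -2.006], 'ft_force': [-0.418, -0.961, -0.01], 'torque': [-0.05, 0.015, -0.05], 'grip_width': 1.0}
```

View pics/scene0.png

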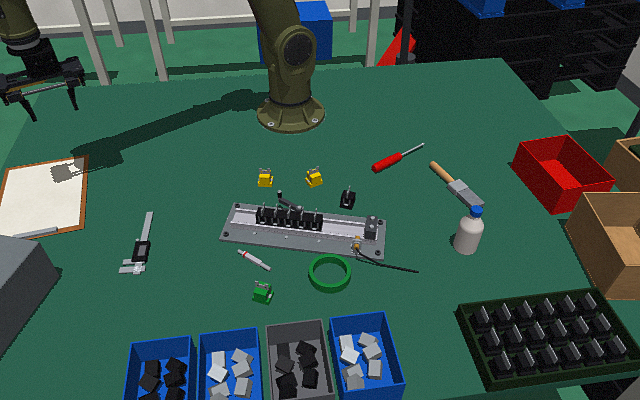

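View pics/top0.png

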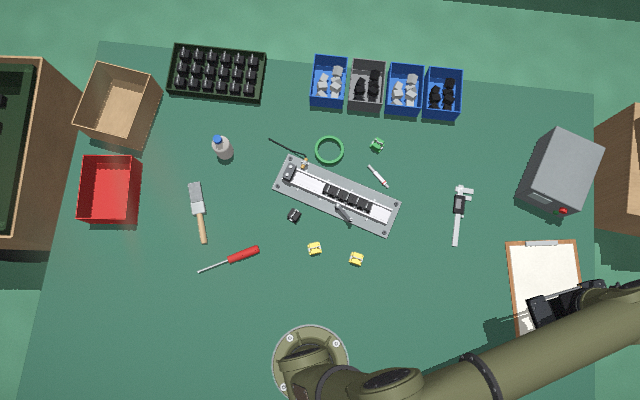

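```bash
python3 - <<'E'
import cv2
a=cv2.imread("pics/top0.png")[135:255,260:415];cv2.imwrite("pics/topc.png",cv2.resize(a,None,fx=5,fy=5,interpolation=cv2.INTER_CUBIC))
a=cv2.imread("pics/scene0.png")[165:275,210:400];cv2.imwrite("pics/scenec.png",cv2.resize(a,None,fx=4,fy=4,interpolation=cv2.INTER_CUBIC))
E
```

```text
(no output)
```

View pics/topc.png

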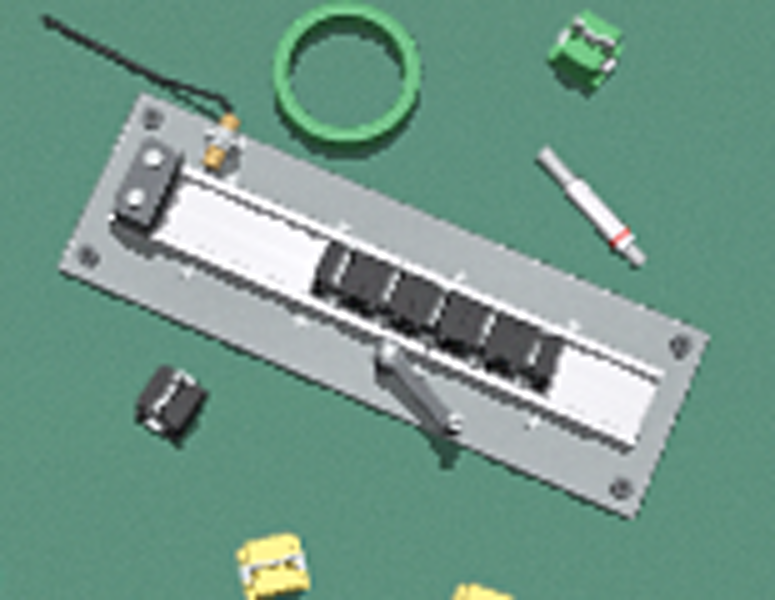

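View pics/scenec.png

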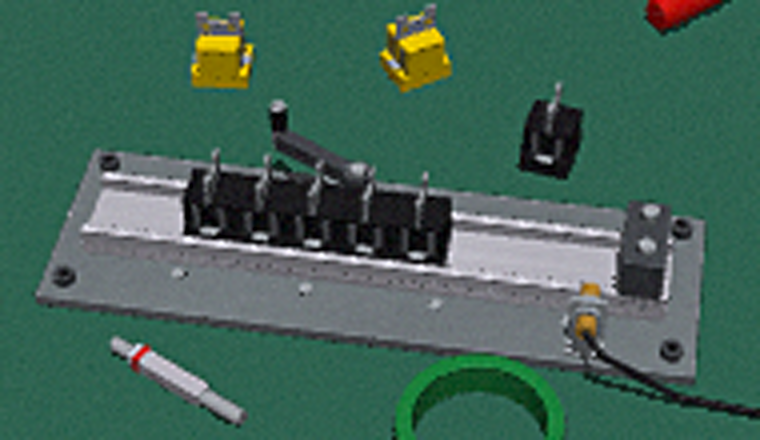

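```bash
cat > h.py <<'E'
import numpy as np,cv2
from bench import ctrl
from scipy.spatial.transform import Rotation as R
def proj(n,P,m=None):
    m=m or ctrl.camera_model(n);E=np.array(m["extrinsics"]);K=np.array(m["mtx"])
    c=np.atleast_2d(P)@E[:3,:3].T+E[:3,3];c=c*[1,-1,-1];p=c@K.T;return p[:,:2]/p[:,2:]
def back(n,uv,z):
    m=ctrl.camera_model(n);E=np.array(m["extrinsics"]);K=np.array(m["mtx"])
    uv=np.atleast_2d(uv);d=np.c_[uv,np.ones(len(uv))]@np.linalg.inv(K).T*[1,-1,-1]
    d=d@E[:3,:3];o=-E[:3,:3].T@E[:3,3];return o+d*((z-o[2])/d[:,2])[:,None]
def tw(t,P):
    P=np.atleast_2d(P);c,s=np.cos(t[2]),np.sin(t[2]);return np.c_[t[0]+c*P[:,0]-s*P[:,1],t[1]+s*P[:,0]+c*P[:,1],P[:,2]]
def wt(t,W):
    W=np.atleast_2d(W);c,s=np.cos(t[2]),np.sin(t[2]);d=W[:,:2]-t[:2];return np.c_[c*d[:,0]+s*d[:,1],-s*d[:,0]+c*d[:,1],W[:,2]]
E
python3 - <<'E'
from h import *
from scipy.optimize import least_squares
top=(np.array([(143,95),(710,337),(633,517),(60,268)])+.5)/5-.5+[260,135]
sc=(np.array([(705,220),(693,380),(97,150),(38,302)])+.5)/4-.5+[210,165]
Pt=np.array([(65,200,10),(65,-200,10),(-65,-200,10),(-65,200,10)])/1e3
Ps=np.array([(-65,200,10),(65,200,10),(-65,-200,10),(65,-200,10)])/1e3
T=ctrl.camera_model("top");S=ctrl.camera_model("scene")
def f(t,w=(1,1)): return np.r_[w[0]*(proj("top",tw(t,Pt),T)-top).ravel(),w[1]*(proj("scene",tw(t,Ps),S)-sc).ravel()]
for w in ((1,1),(1,0),(0,1)):
    r=least_squares(f,[.55,-.1,-.4],args=(w,));print(w,r.x.round(4),f(r.x).round(1).tolist())
t=least_squares(f,[.55,-.1,-.4]).x;np.save("t.npy",t)
def B(n,o,k,u,v,z):
    p=back(n,(np.array([u,v])+.5)/k-.5+o,z);print(n,(u,v),p.round(4)[0],"track mm",(wt(t,p)[0]*1e3).round(1))
o=[260,135];o2=[210,165]
# plates tops (53), rear body top edge (34)
for u,v in ((457,427),): B("top",o,5,u,v,.067)
B("scene",o2,4,278,104,.067)
B("top",o,5,390,352,.045)
for u,v in ((558,338),(545,388)): B("top",o,5,u,v,.034)
for u,v in ((333,245),(320,290)): B("top",o,5,u,v,.034)
for u,v in ((186,170),(450,262),(186,232)): B("scene",o2,4,u,v,.034 if v==170 else .02)
B("top",o,5,165,400,.034)
E
```

```text
(1, 1) [ 0.5231 -0.0216 -0.3021] [-0.5, -1.4, 0.2, -1.0, 0.2, 0.1, -0.8, -0.5, 0.3, -0.4, 0.5, -0.6, -0.9, -0.4, -1.1, -1.5]
(1, 0) [ 0.521  -0.0226 -0.3022] [-0.3, -0.7, 0.5, -0.3, 0.4, 0.8, -0.6, 0.2, -0.3, -0.9, -0.1, -1.2, -1.3, -0.9, -1.5, -2.2]
(0, 1) [ 0.5252 -0.0211 -0.3009] [-0.6, -2.0, 0.1, -1.8, 0.1, -0.7, -0.9, -1.0, 0.7, 0.1, 1.0, 0.0, -0.8, 0.2, -0.9, -0.8]
top (457, 427) [ 0.4361 -0.0742  0.067 ] track mm [-67.5 -76.1  67. ]
scene (278, 104) [ 0.4377 -0.0723  0.067 ] track mm [-66.5 -73.8  67. ]
top (390, 352) [ 0.482  -0.0293  0.045 ] track mm [-37.  -19.5  45. ]
top (558, 338) [ 0.5052 -0.1331  0.034 ] track mm [  16.1 -111.7   34. ]
top (545, 388) [ 0.4726 -0.128   0.034 ] track mm [ -16.6 -116.5   34. ]
top (333, 245) [0.5486 0.0136 0.034 ] track mm [13.8 41.2 34. ]
top (320, 290) [0.5187 0.0184 0.034 ] track mm [-16.1  37.   34. ]
scene (186, 170) [ 0.4547 -0.1336  0.034 ] track mm [ -32.  -127.2   34. ]
scene (450, 262) [0.5433 0.0211 0.02  ] track mm [ 6.5 46.8 20. ]
scene (186, 232) [ 0.4951 -0.137   0.02  ] track mm [   7.6 -118.5   20. ]
top (165, 400) [0.4379 0.1064 0.034 ] track mm [-119.5   96.9   34. ]
```

```bash
python3 - <<'E'
from h import *
t=np.load("t.npy")
def B(n,o,k,u,v,z):
    p=back(n,(np.array([u,v])+.5)/k-.5+o,z);print(n,(u,v),p.round(4)[0],"track mm",(wt(t,p)[0]*1e3).round(1))
o=[260,135];o2=[210,165]
print("channel open end");B("top",o,5,661,374,.03);B("top",o,5,632,446,.03);B("scene",o2,4,107,172,.03);B("scene",o2,4,85,230,.03)
print("stop top");[B("top",o,5,u,v,.058) for u,v in((142,140),(182,152),(155,222),(115,208))]
print("stop scene top");[B("scene",o2,4,u,v,.058) for u,v in((632,203),(665,205),(658,250),(620,248))]
print("stop base");B("scene",o2,4,620,290,.03)
print("sensor");B("scene",o2,4,590,290,.046);B("top",o,5,222,140,.04)
E
python3 - <<'E'
import cv2
a=cv2.imread("pics/top0.png")[145:215,270:340];cv2.imwrite("pics/ts.png",cv2.resize(a,None,fx=8,fy=8,interpolation=cv2.INTER_CUBIC))
E
```

```text
channel open end
top (661, 374) [ 0.4906 -0.1997  0.03  ] track mm [  21.9 -179.7   30. ]
top (632, 446) [ 0.4431 -0.1855  0.03  ] track mm [ -27.7 -180.3   30. ]
scene (107, 172) [ 0.4454 -0.1833  0.03  ] track mm [ -26.2 -177.5   30. ]
scene (85, 230) [ 0.4942 -0.198   0.03  ] track mm [  24.8 -176.9   30. ]
stop top
top (142, 140) [0.5961 0.1396 0.058 ] track mm [ 21.7 175.7  58. ]
top (182, 152) [0.5913 0.1138 0.058 ] track mm [ 24.8 149.6  58. ]
top (155, 222) [0.5445 0.1248 0.058 ] track mm [-23.2 146.2  58. ]
top (115, 208) [0.5506 0.1507 0.058 ] track mm [-25.1 172.7  58. ]
stop scene top
scene (632, 203) [0.5457 0.1312 0.058 ] track mm [-23.9 152.6  58. ]
scene (665, 205) [0.5502 0.1504 0.058 ] track mm [-25.4 172.3  58. ]
scene (658, 250) [0.5855 0.1377 0.058 ] track mm [ 12.1 170.7  58. ]
scene (620, 248) [0.5808 0.1159 0.058 ] track mm [ 14.1 148.5  58. ]
stop base
scene (620, 290) [0.5889 0.1162 0.03  ] track mm [ 21.8 151.2  30. ]
sensor
scene (590, 290) [0.6002 0.0946 0.046 ] track mm [ 39.  133.9  46. ]
top (222, 140) [0.6072 0.0911 0.04  ] track mm [ 46.7 132.6  40. ]
```

View pics/ts.png

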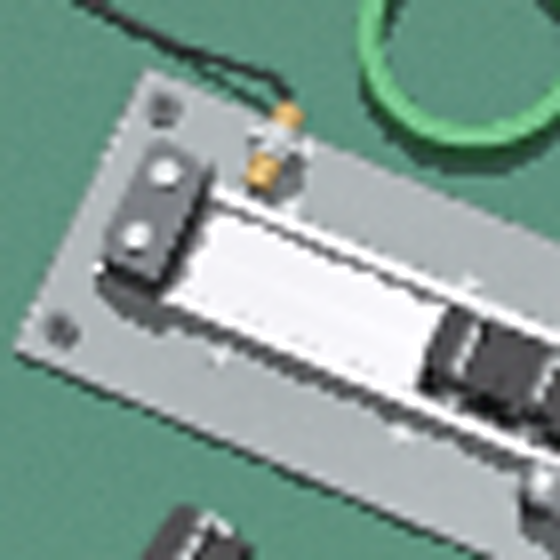

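```bash
python3 - <<'E'
from h import *
t=np.load("t.npy");t[:2]=tw(t,[0,-0.0+0.02,0])[0,:2];np.save("t2.npy",t);print(t,np.degrees(t[2]))
s=ctrl.get_state();print(R.from_rotvec(s["tool_rot"]).as_matrix().round(3));print(ctrl.camera_model("wrist"))
for n,P in dict(rear=[0,-136,20],push=[0,-30,20],peg=[-67,-95,57],kst=[-84,-85,50],kend=[26,-55,50]).items():
    w=tw(t,np.array(P)/1e3)[0];print(n,w.round(4),np.hypot(*w[:2]).round(3))
E
```

```text
[ 0.52909408 -0.00254568 -0.30208439] -17.308160697066626
[[-0.001  0.384 -0.923]
 [ 0.002 -0.923 -0.384]
 [-1.    -0.002  0.   ]]
{'mtx': array([[309.70691629,   0.        , 318.0891973 ],
       [  0.        , 309.70691629, 199.68910649],
       [  0.        ,   0.        ,   1.        ]]), 'hand_eye': array([[-5.17017994e-04,  2.56980975e-01, -9.66416324e-01,
        -1.61559762e-01],
       [ 9.99999865e-01,  1.90202562e-04, -4.84407675e-04,
        -3.78825085e-04],
       [ 5.93313044e-05, -9.66416444e-01, -2.56981038e-01,
        -7.01520555e-02],
       [ 0.00000000e+00,  0.00000000e+00,  0.00000000e+00,
         1.00000000e+00]])}
rear [ 0.4886 -0.1324  0.02  ] 0.506
push [ 0.5202 -0.0312  0.02  ] 0.521
peg [ 0.4369 -0.0733  0.057 ] 0.443
kst [ 0.4236 -0.0587  0.05  ] 0.428
kend [ 0.5376 -0.0628  0.05  ] 0.541
```

```bash
cat >> h.py <<'E'
def go(track_mm,z,face=None,dirang=None):
    "print tool-frame units to reach track (x,y) mm, z m; optional yaw: tool axis face ('-z'/'y') along track angle deg"
    t=np.load("t2.npy");s=ctrl.get_state();M=R.from_rotvec(s["tool_rot"]).as_matrix()
    w=tw(t,np.r_[np.array(track_mm)/1e3,z])[0];d=M.T@(w-s["position"]);print("dist mm",(d*1e3).round(1),"units",(d/.3).round(4))
    if face:
        a=-M[:,2] if face=='-z' else M[:,1];cur=np.degrees(np.arctan2(a[1],a[0]));des=dirang+np.degrees(t[2]);dd=(des-cur+180)%360-180
        print("yaw err deg",dd.round(2)," rot x units",(-dd/5).round(3))
def st():
    t=np.load("t2.npy");s=ctrl.get_state();print("t",round(s["time"],2),"track",(wt(t,s["position"])[0]*1e3).round(1),"F",np.round(s["ft_force"],2),"M",np.round(s["torque"],2),"q",np.round(s["joint_positions"],2),"grip",s["grip_width"])
E
python3 -c "
from h import *
go([0,-175],.222,'-z',90);st()"
```

```text
dist mm [ 1.000e-01 -3.098e+02 -3.755e+02] units [ 2.0000e-04 -1.0328e+00 -1.2517e+00]
yaw err deg 50.13  rot x units -10.026
t 0.1 track [ -89.6 -653.5  221.6] F [-0.42 -0.96 -0.01] M [-0.05  0.02 -0.05] q [ 1.19  0.32 -0.07  1.45  0.02  1.37 -0.06] grip 0.9996993610077634
```

```bash
r='{"rot":[0,0,0],"travel":[0,-0.086,-0.1043],"jaw":1}'; python3 -m jog '[{"rot":[0,0,0],"travel":[0,-0.086,-0.1043],"jaw":1},{"rot":[0,0,0],"travel":[0,-0.086,-0.1043],"jaw":1},{"rot":[0,0,0],"travel":[0,-0.086,-0.1043],"jaw":1},{"rot":[0,0,0],"travel":[0,-0.086,-0.1043],"jaw":1},{"rot":[0,0,0],"travel":[0,-0.086,-0.1043],"jaw":1},{"rot":[0,0,0],"travel":[0,-0.086,-0.1043],"jaw":1},{"rot":[0,0,0],"travel":[0,-0.086,-0.1043],"jaw":1},{"rot":[0,0,0],"travel":[0,-0.086,-0.1043],"jaw":1}]' 20
python3 -m jog '[{"rot":[0,0,0],"travel":[0,-0.086,-0.1043],"jaw":1},{"rot":[0,0,0],"travel":[0,-0.086,-0.1043],"jaw":1},{"rot":[0,0,0],"travel":[0,-0.086,-0.1043],"jaw":1},{"rot":[0,0,0],"travel":[0,-0.086,-0.1043],"jaw":1},{"rot":[-1,0,0],"travel":[0,0,0],"jaw":1},{"rot":[-1,0,0],"travel":[0,0,0],"jaw":1},{"rot":[-1,0,0],"travel":[0,0,0],"jaw":1},{"rot":[-1,0,0],"travel":[0,0,0],"jaw":1}]'
python3 -m jog '[{"rot":[-1,0,0],"travel":[0,0,0],"jaw":1},{"rot":[-1,0,0],"travel":[0,0,0],"jaw":1},{"rot":[-1,0,0],"travel":[0,0,0],"jaw":1},{"rot":[-1,0,0],"travel":[0,0,0],"jaw":1},{"rot":[-1,0,0],"travel":[0,0,0],"jaw":1},{"rot":[-1,0,0],"travel":[0,0,0],"jaw":1},{"rot":[0,0,0],"travel":[0,0,0],"jaw":1}]'
python3 - <<'E'
from h import *
st();go([0,-175],.1,'-z',90)
s=ctrl.get_state();np.save("w1.npy",np.r_[s["position"],s["tool_rot"]])
cv2.imwrite("pics/w1.png",ctrl.get_image("wrist")[:,:,::-1]);st()
E
```

```text
time: 0.9
position: [0.4017, -0.3119, 0.2222]
tool_rot: [2.005, 0.4, -2.006]
ft_force: [-0.2, 0.6, -0.0]
grip_width: 0.358
time: 1.7
position: [0.477, -0.1701, 0.2221]
tool_rot: [1.785, 0.7, -1.786]
ft_force: [-0.6, 0.3, 0.2]
grip_width: 0.005
time: 2.4
position: [0.477, -0.1702, 0.2221]
tool_rot: [1.429, 1.05, -1.43]
ft_force: [-0.1, 0.2, -0.4]
grip_width: 0.008
t 2.4 track [ 1.000e-01 -1.756e+02  2.221e+02] F [-0.08  0.21 -0.39] M [-0.01 -0.09 -0.02] q [ 0.75  0.04 -0.46  1.79  0.02  1.32 -0.03] grip 0.007505816763908332
dist mm [122.1  -0.   -0.6] units [ 4.071e-01 -2.000e-04 -2.000e-03]
yaw err deg 0.12  rot x units -0.023
t 2.45 track [ 2.000e-01 -1.756e+02  2.222e+02] F [-0.71  0.88 -0.22] M [ 0.02 -0.06 -0.01] q [ 0.75  0.04 -0.46  1.79  0.02  1.32 -0.03] grip 0.0066178975280563775
```

View pics/w1.png

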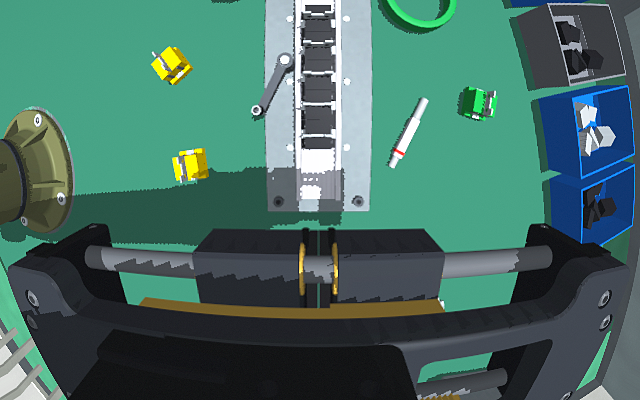

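```bash
cat >> h.py <<'E'
def wback(pose,uv,z):
    m=ctrl.camera_model("wrist");K=np.array(m["mtx"]);H=np.array(m["hand_eye"])
    uv=np.atleast_2d(uv).astype(float);a=(uv-K[:2,2])/K[0,0];th=np.hypot(*a.T);k=np.sin(th)/np.maximum(th,1e-9)
    d=np.c_[a[:,0]*k,-a[:,1]*k,-np.cos(th)]
    M=R.from_rotvec(pose[3:]).as_matrix();d=d@H[:3,:3].T@M.T;o=M@H[:3,3]+pose[:3]
    return o+d*((z-o[2])/d[:,2])[:,None]
E
python3 - <<'E'
import cv2
a=cv2.imread("pics/w1.png")[0:310,240:390];cv2.imwrite("pics/w1a.png",cv2.resize(a[:160],None,fx=5,fy=5,interpolation=cv2.INTER_CUBIC)[200:800]);cv2.imwrite("pics/w1b.png",cv2.resize(a[160:],None,fx=4,fy=4,interpolation=cv2.INTER_CUBIC))
E
```

```text
(no output)
```

View pics/w1a.png

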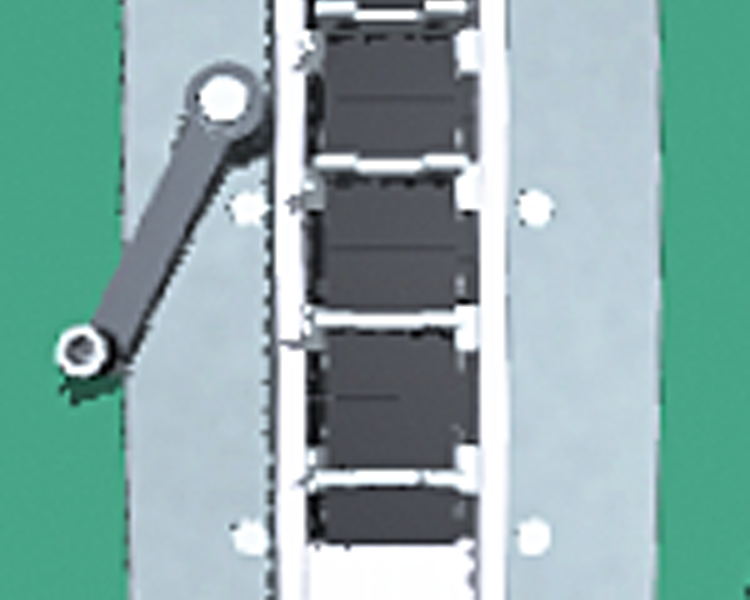

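View pics/w1b.png

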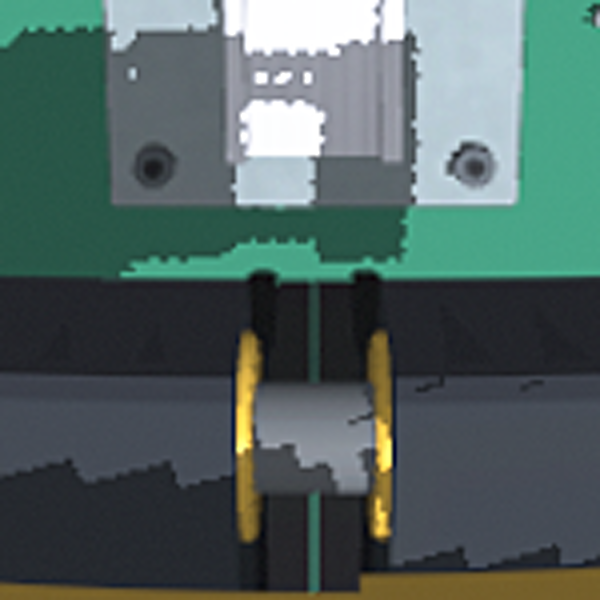

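```bash
python3 - <<'E'
from h import *
p=np.load("w1.npy");t=np.load("t2.npy")
for n,u,v,z in (("rear top",390,543,.054),("plate5 top",390,472,.073),("plate4 top",390,317,.073),("plate3",390,165,.073),("peg",80,350,.067),("pivot",222,97,.047),("wallL outer",275,400,.03),("wallR",507,400,.03),("plateL",126,400,.01),("plateR",659,400,.01),("br left",325,520,.054),("br right",475,520,.054)):
    w=wback(p,[(u+.5)/5-.5+240,40+(v+.5)/5-.5],z);print(n,w[0].round(4),(wt(t,w)[0]*1e3).round(1))
for n,u,v,z in (("open end R",392,160,.03),("open end L",230,160,.03),("plate end",310,205,.01)):
    w=wback(p,[(u+.5)/4-.5+240,160+(v+.5)/4-.5],z);print(n,w[0].round(4),(wt(t,w)[0]*1e3).round(1))
E
```

```text
rear top [ 0.4881 -0.1325  0.054 ] [  -0.5 -136.3   54. ]
plate5 top [ 0.493  -0.1172  0.073 ] [  -0.4 -120.2   73. ]
plate4 top [ 0.5023 -0.0875  0.073 ] [ -0.3 -89.1  73. ]
plate3 [ 0.5115 -0.058   0.073 ] [ -0.3 -58.2  73. ]
peg [ 0.4402 -0.0734  0.067 ] [-63.7 -94.1  67. ]
pivot [ 0.483  -0.0284  0.047 ] [-36.4 -38.4  47. ]
wallL outer [ 0.4724 -0.0955  0.03  ] [ -26.5 -105.6   30. ]
wallR [ 0.5225 -0.1112  0.03  ] [  26.  -105.7   30. ]
plateL [ 0.4367 -0.0835  0.01  ] [ -64.1 -104.8   10. ]
plateR [ 0.5593 -0.122   0.01  ] [  64.3 -105.    10. ]
br left [ 0.4764 -0.1236  0.054 ] [ -14.3 -131.3   54. ]
br right [ 0.5068 -0.1332  0.054 ] [  17.6 -131.3   54. ]
open end R [ 0.4918 -0.1998  0.03  ] [  23.  -199.4   30. ]
open end L [ 0.446  -0.1854  0.03  ] [ -24.9 -199.3   30. ]
plate end [ 0.4625 -0.2116  0.01  ] [  -1.3 -219.3   10. ]
```

```bash
python3 -m jog '[{"rot":[0,0,0],"travel":[0.14,0,0],"jaw":1},{"rot":[0,0,0],"travel":[0.14,0,0],"jaw":1},{"rot":[0,0,0],"travel":[0.14,0,0],"jaw":1},{"rot":[0,0,0],"travel":[0.1,0,0],"jaw":1},{"rot":[0,0,0],"travel":[0.06,0,0],"jaw":1},{"rot":[0,0,0],"travel":[0.03,0,0],"jaw":1},{"rot":[0,0,0],"travel":[0.02,0,0],"jaw":1},{"rot":[0,0,0],"travel":[0,0,0],"jaw":1}]'
python3 - <<'E'
from h import *
st();go([0,-175],.032,'-z',90)
s=ctrl.get_state();np.save("w2.npy",np.r_[s["position"],s["tool_rot"]])
cv2.imwrite("pics/w2.png",ctrl.get_image("wrist")[:,:,::-1])
cv2.imwrite("pics/s2.png",cv2.resize(ctrl.get_image("scene")[130:270,180:400,::-1],None,fx=3.5,fy=3.5,interpolation=cv2.INTER_CUBIC))
E
```

```text
time: 3.25
position: [0.4774, -0.1704, 0.0336]
tool_rot: [1.43, 1.049, -1.43]
ft_force: [-0.0, -0.5, 0.4]
grip_width: 0.009
t 3.25 track [   0.6 -175.6   33.6] F [-0.03 -0.49  0.37] M [ 0.02 -0.06  0.05] q [ 0.71  0.23 -0.46  1.99  0.13  0.94 -0.12] grip 0.008707213944824946
dist mm [ 1.6 -0.6 -0.6] units [ 0.0052 -0.002  -0.0019]
yaw err deg 0.16  rot x units -0.033
```

View pics/w2.png

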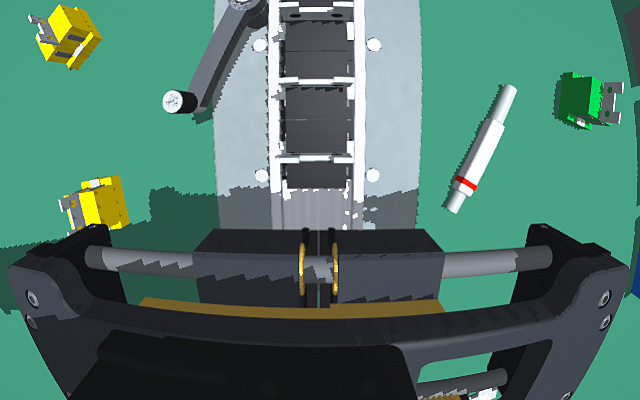

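View pics/s2.png

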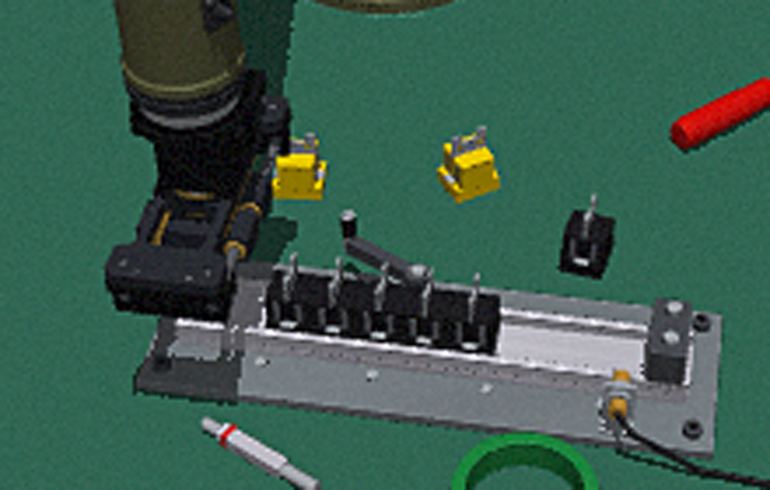

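```bash
python3 -m jog '[{"rot":[0,0,0],"travel":[0.004,-0.002,-0.02],"jaw":1},{"rot":[0,0,0],"travel":[0,0,-0.02],"jaw":1},{"rot":[0,0,0],"travel":[0,0,-0.02],"jaw":1},{"rot":[0,0,0],"travel":[0,0,-0.013],"jaw":1},{"rot":[0,0,0],"travel":[0,0,-0.007],"jaw":1},{"rot":[0,0,0],"travel":[0,0,-0.003],"jaw":1},{"rot":[0,0,0],"travel":[0,0,-0.003],"jaw":1},{"rot":[0,0,0],"travel":[0,0,-0.003],"jaw":1}]'
python3 - <<'E'
from h import *
st()
s=ctrl.get_state();np.save("w3.npy",np.r_[s["position"],s["tool_rot"]])
cv2.imwrite("pics/w3.png",cv2.resize(ctrl.get_image("wrist")[100:320,220:420,::-1],None,fx=3,fy=3,interpolation=cv2.INTER_CUBIC)[:600])
E
```

```text
time: 4.15
position: [0.4847, -0.1448, 0.0323]
tool_rot: [1.43, 1.049, -1.43]
ft_force: [0.1, -0.5, -0.1]
grip_width: 0.008
t 4.15 track [-1.00e-01 -1.49e+02  3.23e+01] F [ 0.09 -0.54 -0.09] M [-0.02 -0.08 -0.02] q [ 0.67  0.24 -0.48  1.99  0.13  0.94 -0.17] grip 0.00845028731873849
```

View pics/w3.png

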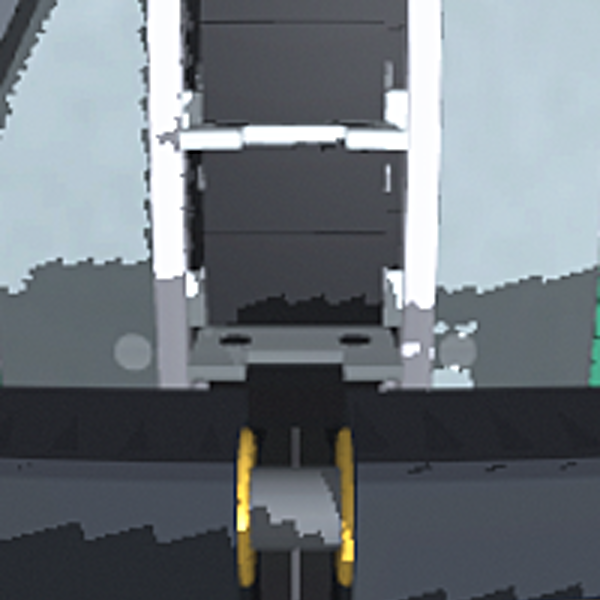

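```bash
python3 -m jog '[{"rot":[0,0,0],"travel":[0,0,-0.005],"jaw":1},{"rot":[0,0,0],"travel":[0,0,-0.005],"jaw":1},{"rot":[0,0,0],"travel":[0,0,-0.005],"jaw":1},{"rot":[0,0,0],"travel":[0,0,-0.005],"jaw":1},{"rot":[0,0,0],"travel":[0,0,-0.005],"jaw":1},{"rot":[0,0,0],"travel":[0,0,-0.005],"jaw":1},{"rot":[0,0,0],"travel":[0,0,-0.005],"jaw":1},{"rot":[0,0,0],"travel":[0,0,-0.005],"jaw":1}]'
python3 -c "
from h import *
st()
cv2.imwrite('pics/w4.png',cv2.resize(ctrl.get_image('wrist')[0:300,220:420,::-1],None,fx=2,fy=2,interpolation=cv2.INTER_CUBIC))"
```

```text
time: 5.0
position: [0.4884, -0.1331, 0.0323]
tool_rot: [1.43, 1.05, -1.43]
ft_force: [-0.4, -1.6, -0.5]
grip_width: 0.008
t 5.0 track [-1.000e-01 -1.367e+02  3.230e+01] F [-0.42 -1.63 -0.48] M [-0.32  0.1   0.01] q [ 0.66  0.24 -0.48  1.99  0.14  0.94 -0.2 ] grip 0.007744958011855547
```

View pics/w4.png

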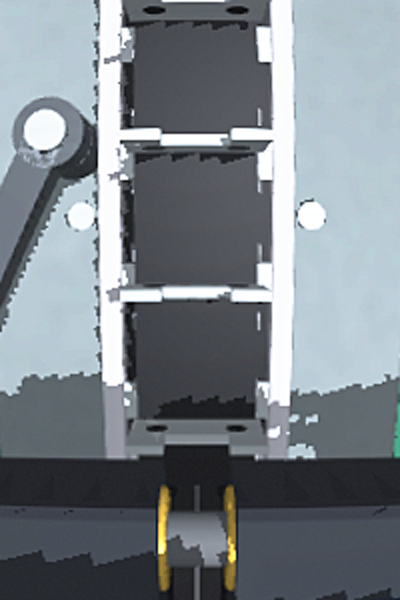

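```bash
for i in 1; do python3 -m jog '[{"rot":[0,0,0],"travel":[0,0,-0.008],"jaw":1},{"rot":[0,0,0],"travel":[0,0,-0.01],"jaw":1},{"rot":[0,0,0],"travel":[0,0,-0.01],"jaw":1},{"rot":[0,0,0],"travel":[0,0,-0.01],"jaw":1},{"rot":[0,0,0],"travel":[0,0,-0.01],"jaw":1},{"rot":[0,0,0],"travel":[0,0,-0.01],"jaw":1},{"rot":[0,0,0],"travel":[0,0,-0.01],"jaw":1},{"rot":[0,0,0],"travel":[0,0,-0.01],"jaw":1}]'; done; python3 -c "
from h import *
st()"
python3 -m jog '[{"rot":[0,0,0],"travel":[0,0,-0.01],"jaw":1},{"rot":[0,0,0],"travel":[0,0,-0.01],"jaw":1},{"rot":[0,0,0],"travel":[0,0,-0.01],"jaw":1},{"rot":[0,0,0],"travel":[0,0,-0.01],"jaw":1},{"rot":[0,0,0],"travel":[0,0,-0.01],"jaw":1},{"rot":[0,0,0],"travel":[0,0,-0.01],"jaw":1},{"rot":[0,0,0],"travel":[0,0,-0.01],"jaw":1},{"rot":[0,0,0],"travel":[0,0,-0.01],"jaw":1}]'; python3 -c "
from h import *
st();go([0,-40],.032,'-z',90)"
```

```text
time: 5.85
position: [0.4954, -0.1106, 0.0323]
tool_rot: [1.43, 1.05, -1.43]
ft_force: [0.5, -1.2, -0.6]
grip_width: 0.003
t 5.85 track [   0.  -113.2   32.3] F [ 0.48 -1.17 -0.58] M [-0.31  0.04  0.05] q [ 0.62  0.24 -0.5   1.99  0.14  0.94 -0.25] grip 0.002767852507768474
time: 6.65
position: [0.5026, -0.0877, 0.0323]
tool_rot: [1.43, 1.05, -1.43]
ft_force: [-0.3, -1.3, -0.0]
grip_width: 0.006
t 6.65 track [  0.1 -89.2  32.3] F [-0.3  -1.26 -0.03] M [-0.23  0.04 -0.01] q [ 0.59  0.25 -0.51  1.98  0.15  0.95 -0.3 ] grip 0.005754027611068419
dist mm [  0.3  -0.2 -49.2] units [ 0.001  -0.0006 -0.1641]
yaw err deg 0.12  rot x units -0.025
```

```bash
python3 -m jog '[{"rot":[0,0,0],"travel":[0,0,-0.01],"jaw":1},{"rot":[0,0,0],"travel":[0,0,-0.01],"jaw":1},{"rot":[0,0,0],"travel":[0,0,-0.01],"jaw":1},{"rot":[0,0,0],"travel":[0,0,-0.01],"jaw":1},{"rot":[0,0,0],"travel":[0,0,-0.01],"jaw":1},{"rot":[0,0,0],"travel":[0,0,-0.01],"jaw":1},{"rot":[0,0,0],"travel":[0,0,-0.01],"jaw":1},{"rot":[0,0,0],"travel":[0,0,-0.01],"jaw":1}]'; python3 -m jog '[{"rot":[0,0,0],"travel":[0,0,-0.007],"jaw":1},{"rot":[0,0,0],"travel":[0,0,-0.007],"jaw":1},{"rot":[0,0,0],"travel":[0,0,-0.007],"jaw":1},{"rot":[0,0,0],"travel":[0,0,-0.007],"jaw":1},{"rot":[0,0,0],"travel":[0,0,-0.006],"jaw":1},{"rot":[0,0,0],"travel":[0,0,-0.005],"jaw":1},{"rot":[0,0,0],"travel":[0,0,-0.004],"jaw":1},{"rot":[0,0,0],"travel":[0,0,-0.003],"jaw":1}]'; python3 -c "
from h import *
st();go([0,-40],.032,'-z',90)
cv2.imwrite('pics/s5.png',cv2.resize(ctrl.get_image('scene')[150:270,200:400,::-1],None,fx=4,fy=4,interpolation=cv2.INTER_CUBIC))"
```

```text
time: 7.45
position: [0.5098, -0.0648, 0.0323]
tool_rot: [1.43, 1.05, -1.43]
ft_force: [0.0, -1.0, -0.4]
grip_width: 0.005
time: 8.25
position: [0.5139, -0.0518, 0.0323]
tool_rot: [1.43, 1.05, -1.43]
ft_force: [0.9, -1.3, -0.5]
grip_width: 0.003
t 8.25 track [  0.2 -51.6  32.3] F [ 0.89 -1.32 -0.53] M [-0.32  0.05  0.03] q [ 0.53  0.27 -0.53  1.97  0.16  0.95 -0.39] grip 0.0029669560663213453
dist mm [  0.3  -0.2 -11.6] units [ 0.0011 -0.0006 -0.0386]
yaw err deg 0.13  rot x units -0.025
```

View pics/s5.png

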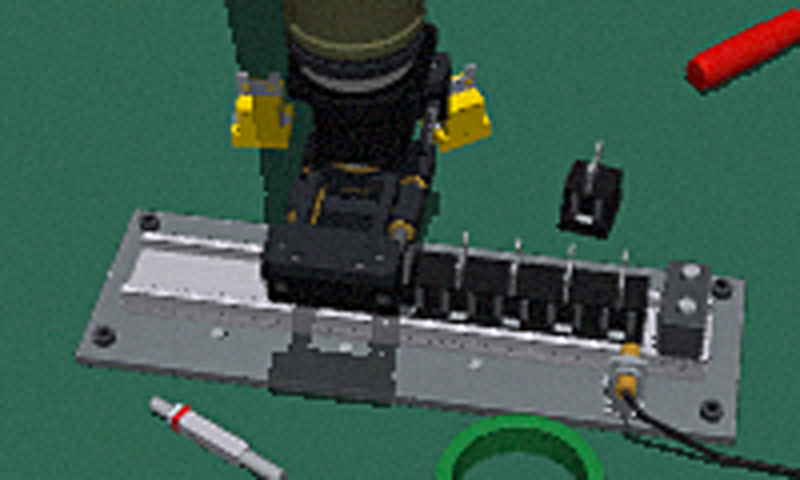

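```bash
python3 -m jog '[{"rot":[0,0,0],"travel":[0,0,-0.0035],"jaw":1},{"rot":[0,0,0],"travel":[0,0,-0.0035],"jaw":1},{"rot":[0,0,0],"travel":[0,0,-0.0035],"jaw":1},{"rot":[0,0,0],"travel":[0,0,-0.0035],"jaw":1},{"rot":[0,0,0],"travel":[0,0,-0.0035],"jaw":1},{"rot":[0,0,0],"travel":[0,0,-0.0035],"jaw":1},{"rot":[0,0,0],"travel":[0,0,-0.0035],"jaw":1}]'; python3 -c "
from h import *
st()"
```

```text
time: 9.0
position: [0.5161, -0.0448, 0.0323]
tool_rot: [1.43, 1.05, -1.43]
ft_force: [-0.4, -1.3, -0.9]
grip_width: 0.008
t 9.0 track [  0.2 -44.2  32.3] F [-0.35 -1.34 -0.89] M [-0.29  0.04  0.04] q [ 0.52  0.27 -0.54  1.96  0.17  0.95 -0.4 ] grip 0.008154618730000663
```

```bash
python3 -m jog '[{"rot":[0,0,0],"travel":[0,0,-0.0025],"jaw":1},{"rot":[0,0,0],"travel":[0,0,-0.0025],"jaw":1},{"rot":[0,0,0],"travel":[0,0,-0.0025],"jaw":1}]'; python3 -c "
from h import *
st()
a=ctrl.get_image('wrist')[0:220,220:420,::-1];cv2.imwrite('pics/w6.png',cv2.resize(a,None,fx=2.7,fy=2.7,interpolation=cv2.INTER_CUBIC))
cv2.imwrite('pics/s6.png',cv2.resize(ctrl.get_image('scene')[190:260,290:400,::-1],None,fx=7,fy=7,interpolation=cv2.INTER_CUBIC))"
```

```text
time: 9.3
position: [0.5168, -0.0427, 0.0323]
tool_rot: [1.43, 1.049, -1.43]
ft_force: [-0.8, -0.0, 0.9]
grip_width: 0.008
t 9.3 track [  0.2 -42.   32.3] F [-0.81 -0.04  0.91] M [-0.31  0.04 -0.08] q [ 0.51  0.27 -0.54  1.96  0.17  0.95 -0.41] grip 0.008088482401322369
```

View pics/s6.png

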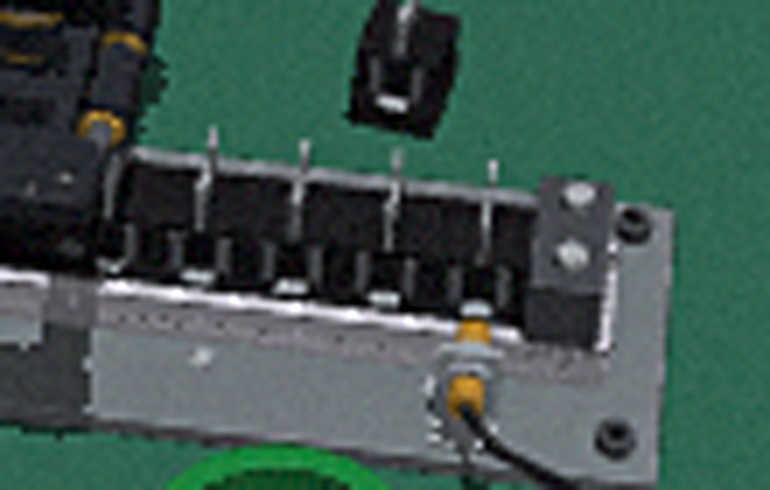

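View pics/w6.png

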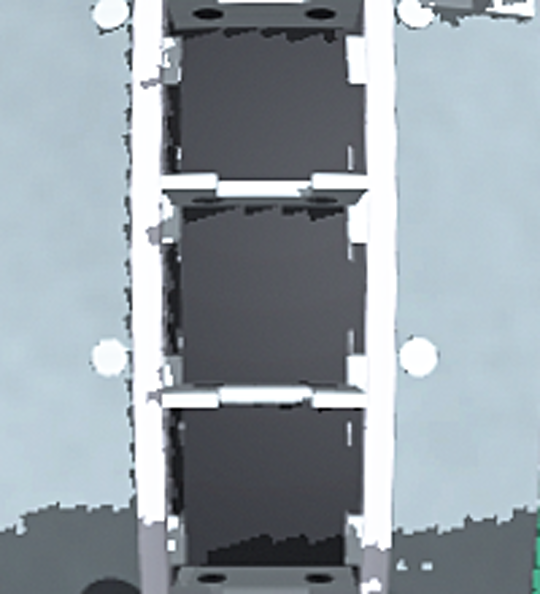

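```bash
for i in 1; do python3 -m jog '[{"rot":[0,0,0],"travel":[0,0,-0.002],"jaw":1},{"rot":[0,0,0],"travel":[0,0,-0.002],"jaw":1}]'; done; python3 -c "
from h import *
st()"; python3 -m jog '[{"rot":[0,0,0],"travel":[0,0,-0.002],"jaw":1},{"rot":[0,0,0],"travel":[0,0,-0.002],"jaw":1}]'; python3 -c "
from h import *
st()"
```

```text
time: 9.6
position: [0.5168, -0.0427, 0.0324]
tool_rot: [1.429, 1.048, -1.431]
ft_force: [-2.3, -5.9, 1.6]
grip_width: 0.005
t 9.6 track [  0.2 -42.   32.4] F [-2.34 -5.86  1.55] M [-1.08  0.37  0.02] q [ 0.51  0.27 -0.54  1.96  0.17  0.95 -0.41] grip 0.005298140415149428
time: 9.8
position: [0.5168, -0.0427, 0.0324]
tool_rot: [1.428, 1.047, -1.433]
ft_force: [-2.7, -7.7, 2.6]
grip_width: -0.0
t 9.8 track [  0.2 -42.   32.4] F [-2.75 -7.67  2.59] M [-1.56  0.55 -0.01] q [ 0.51  0.27 -0.54  1.96  0.17  0.95 -0.41] grip -0.0002410632191849826
```

```bash
python3 -m jog '[{"rot":[0,0,0],"travel":[0,0,0.005],"jaw":1},{"rot":[0,0,0],"travel":[0,0,0.01],"jaw":1},{"rot":[0,0,0],"travel":[0,0,0.04],"jaw":1},{"rot":[0,0,0],"travel":[0,0,0.08],"jaw":1},{"rot":[0,0,0],"travel":[-0.1,0,0.08],"jaw":1},{"rot":[0,0,0],"travel":[-0.13,0,0],"jaw":1},{"rot":[0,0,0],"travel":[-0.13,0,0],"jaw":1},{"rot":[0,0,0],"travel":[0,0,0],"jaw":1}]'; python3 - <<'E'
from h import *
st()
s=ctrl.get_state();p=np.r_[s["position"],s["tool_rot"]];np.save("w7.npy",p)
cv2.imwrite('pics/w7.png',ctrl.get_image('wrist')[:,:,::-1])
cv2.imwrite('pics/s7.png',cv2.resize(ctrl.get_image('scene')[190:260,290:400,::-1],None,fx=7,fy=7,interpolation=cv2.INTER_CUBIC))
E
```

```text
time: 10.6
position: [0.5021, -0.1029, 0.146]
tool_rot: [1.434, 1.04, -1.422]
ft_force: [0.7, 0.2, 0.8]
grip_width: 0.008
t 10.6 track [   4.1 -103.8  146. ] F [0.72 0.17 0.85] M [ 0.   -0.12  0.04] q [ 0.65  0.1  -0.52  1.88  0.06  1.16 -0.2 ] grip 0.008109895393974496
```

View pics/s7.png

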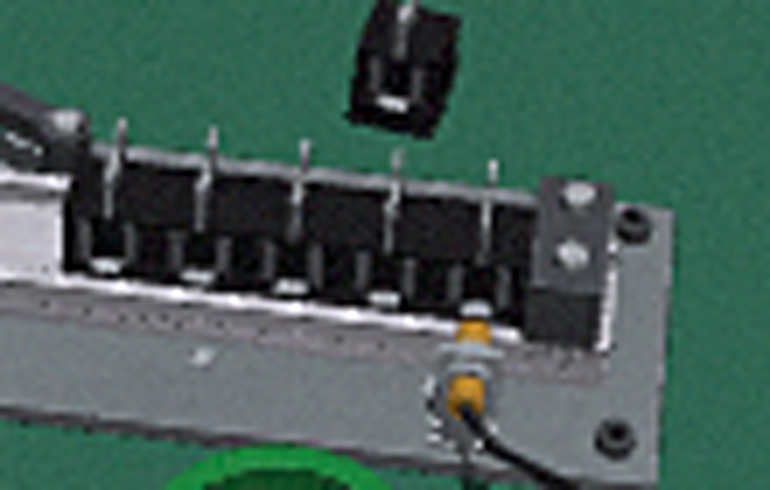

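View pics/w7.png

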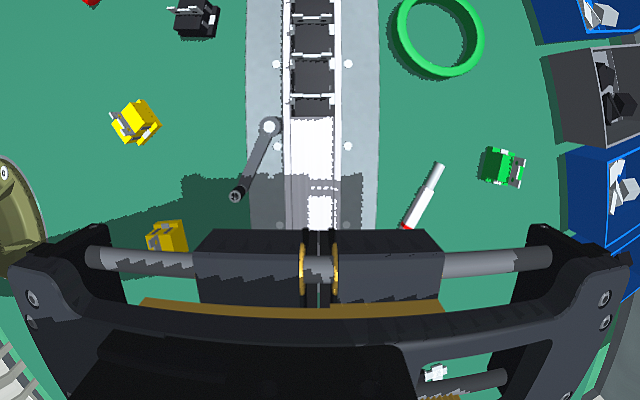

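```bash
python3 - <<'E'
from h import *
a=cv2.imread("pics/w7.png")[60:210,220:360];cv2.imwrite("pics/w7c.png",cv2.resize(a,None,fx=4,fy=4,interpolation=cv2.INTER_CUBIC))
E
```

```text
(no output)
```

View pics/w7c.png

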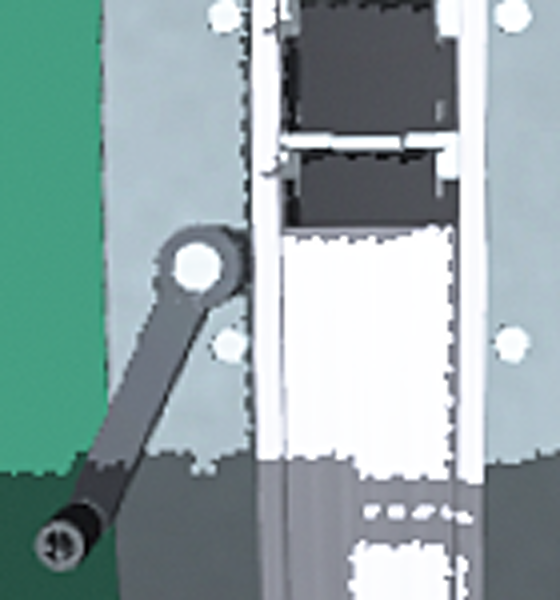

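```bash
python3 - <<'E'
from h import *
p=np.load("w7.npy");t=np.load("t2.npy")
for n,u,v,z in (("rear top",375,226,.054),("plate5 top",375,142,.073),("peg",60,545,.067),("pivot",197,266,.047)):
    w=wback(p,[(u+.5)/4-.5+220,60+(v+.5)/4-.5],z);print(n,w[0].round(4),np.hypot(*w[0,:2]).round(3),(wt(t,w)[0]*1e3).round(1))
st();go([-89,-81],.146,'y',-26.6);print(tw(t,[-.089,-.081,0]))
s=ctrl.get_state();print(R.from_rotvec(s["tool_rot"]).as_matrix().round(3))
E
```

```text
rear top [ 0.5212 -0.0325  0.054 ] 0.522 [  1.3 -30.9  54. ]
plate5 top [ 0.526  -0.0175  0.073 ] 0.526 [  1.5 -15.2  73. ]
peg [ 0.4406 -0.0732  0.067 ] 0.447 [-63.5 -93.8  67. ]
pivot [ 0.4831 -0.0287  0.047 ] 0.484 [-36.1 -38.6  47. ]
t 10.7 track [   0.8 -104.3  141.3] F [ 0.18  0.15 -0.56] M [-0.04 -0.1   0.01] q [ 0.64  0.11 -0.52  1.89  0.06  1.16 -0.2 ] grip -0.00037108807204022046
dist mm [ -4.9 -89.8 -23.1] units [-0.0164 -0.2994 -0.0768]
yaw err deg -26.47  rot x units 5.293
[[ 0.42002576 -0.05339941  0.        ]]
[[ 0.003  0.954 -0.3  ]
 [-0.001 -0.3   -0.954]
 [-1.     0.003 -0.   ]]
```

```bash
python3 -m jog '[{"rot":[0,0,0],"travel":[0,-0.075,-0.019],"jaw":1},{"rot":[0,0,0],"travel":[0,-0.075,-0.019],"jaw":1},{"rot":[0,0,0],"travel":[0,-0.075,-0.019],"jaw":1},{"rot":[0,0,0],"travel":[0,-0.075,-0.019],"jaw":1},{"rot":[1,0,0],"travel":[0,0,0],"jaw":1},{"rot":[1,0,0],"travel":[0,0,0],"jaw":1},{"rot":[1,0,0],"travel":[0,0,0],"jaw":1},{"rot":[1,0,0],"travel":[0,0,0],"jaw":1}]'
python3 -m jog '[{"rot":[1,0,0],"travel":[0,0,0],"jaw":1},{"rot":[0.3,0,0],"travel":[0,0,0],"jaw":1},{"rot":[0,0,0],"travel":[0,0,0],"jaw":1}]'
python3 - <<'E'
from h import *
st();go([-89,-81],.052,'y',-26.6)
s=ctrl.get_state();print(R.from_rotvec(s["tool_rot"]).as_matrix().round(3))
E
```

```text
time: 11.5
position: [0.4179, -0.053, 0.1387]
tool_rot: [1.673, 0.826, -1.677]
ft_force: [0.4, 0.4, -0.9]
grip_width: 0.003
time: 11.8
position: [0.4184, -0.0532, 0.1393]
tool_rot: [1.746, 0.745, -1.749]
ft_force: [0.4, -0.5, 0.6]
grip_width: 0.001
t 11.8 track [-90.6 -81.3 139.3] F [ 0.36 -0.46  0.63] M [-0.   -0.02  0.01] q [ 0.67 -0.1  -0.57  2.07 -0.06  1.16 -0.64] grip 0.0013370900927657723
dist mm [87.3  1.5 -1. ] units [ 0.2911  0.005  -0.0034]
yaw err deg -0.03  rot x units 0.006
[[-0.002  0.721 -0.693]
 [ 0.001 -0.693 -0.721]
 [-1.    -0.002  0.001]]
```

```bash
python3 -m jog '[{"rot":[0,0,0],"travel":[0.06,0.002,-0.002],"jaw":1},{"rot":[0,0,0],"travel":[0.06,0.002,-0.002],"jaw":1},{"rot":[0,0,0],"travel":[0.06,0,0],"jaw":1},{"rot":[0,0,0],"travel":[0.05,0,0],"jaw":1},{"rot":[0,0,0],"travel":[0.03,0,0],"jaw":1},{"rot":[0,0,0],"travel":[0.02,0,0],"jaw":1},{"rot":[0,0,0],"travel":[0.0,0,0],"jaw":1}]'
python3 - <<'E'
from h import *
st();go([-89,-81],.052,'y',-26.6)
s=ctrl.get_state();p=np.r_[s["position"],s["tool_rot"]];np.save("w8.npy",p)
cv2.imwrite('pics/w8.png',ctrl.get_image('wrist')[:,:,::-1])
cv2.imwrite('pics/s8.png',cv2.resize(ctrl.get_image('top')[165:255,280:400,::-1],None,fx=6,fy=6,interpolation=cv2.INTER_CUBIC))
E
```

```text
time: 12.5
position: [0.4203, -0.0532, 0.0558]
tool_rot: [1.747, 0.744, -1.749]
ft_force: [0.0, -0.3, -0.2]
grip_width: 0.011
t 12.5 track [-88.8 -80.7  55.8] F [ 0.03 -0.28 -0.17] M [-0.04 -0.    0.02] q [ 0.66  0.03 -0.59  2.16  0.02  0.97 -0.71] grip 0.011477249714651904
dist mm [ 3.8 -0.   0.4] units [ 0.0125 -0.0002  0.0013]
yaw err deg -0.01  rot x units 0.002
```

View pics/w8.png

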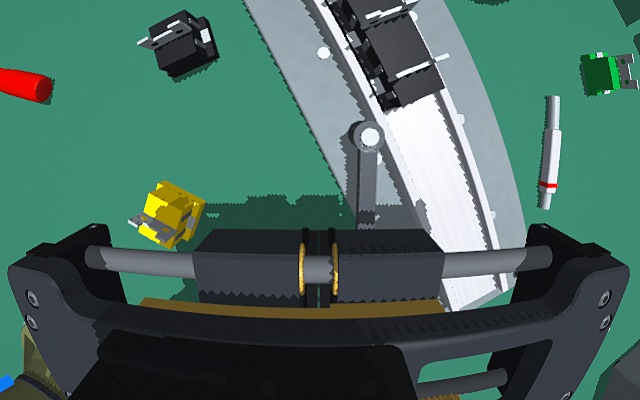

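View pics/s8.png

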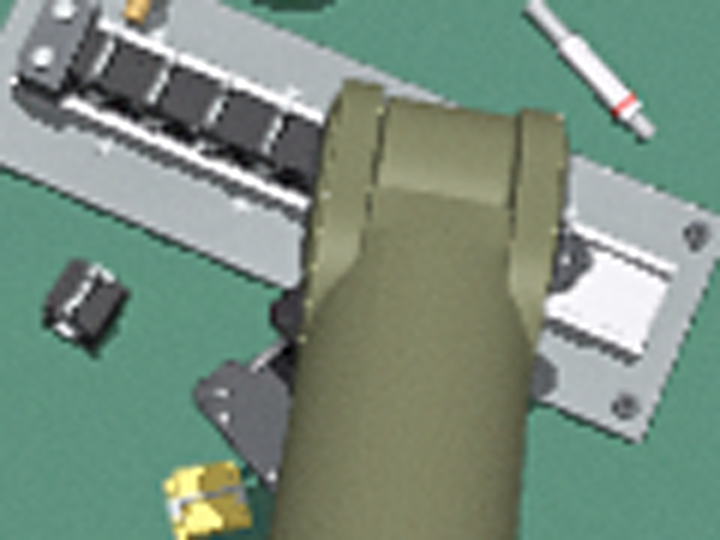

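```bash
python3 -m jog '[{"rot":[0,0,0],"travel":[0.012,0.007,0],"jaw":1},{"rot":[0,0,0],"travel":[0,0.007,0],"jaw":1},{"rot":[0,0,0],"travel":[0,0.007,0],"jaw":1},{"rot":[0,0,0],"travel":[0,0.007,0],"jaw":1},{"rot":[0,0,0],"travel":[0,0.007,0],"jaw":1}]'
python3 - <<'E'
from h import *
st()
cv2.imwrite('pics/w9.png',cv2.resize(ctrl.get_image('wrist')[80:300,240:460,::-1],None,fx=2.5,fy=2.5,interpolation=cv2.INTER_CUBIC))
cv2.imwrite('pics/s9.png',cv2.resize(ctrl.get_image('scene')[150:250,220:350,::-1],None,fx=6,fy=6,interpolation=cv2.INTER_CUBIC))
E
```

```text
time: 13.1
position: [0.4286, -0.0607, 0.0529]
tool_rot: [1.748, 0.743, -1.748]
ft_force: [-0.9, 0.6, 0.4]
grip_width: 0.006
t 13.1 track [-78.6 -85.4  52.9] F [-0.93  0.63  0.38] M [ 0.01 -0.02 -0.01] q [ 0.66  0.05 -0.59  2.14  0.04  0.96 -0.71] grip 0.005556145181224132
```

View pics/w9.png

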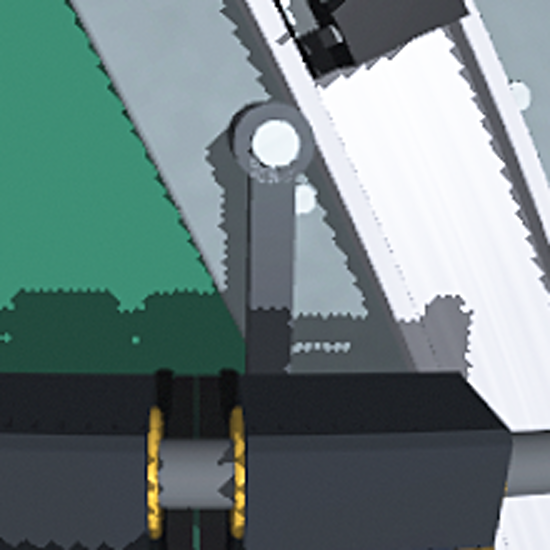

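View pics/s9.png

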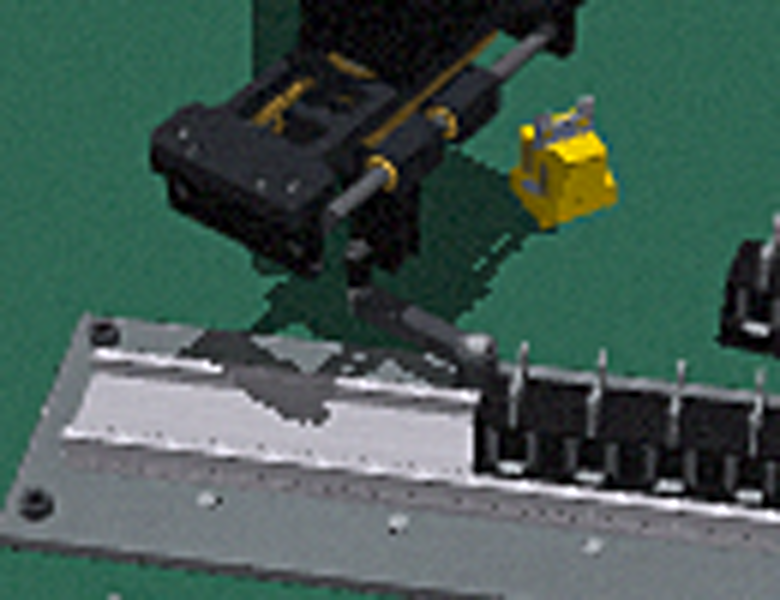

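```bash
python3 -m jog '[{"rot":[-0.5,0,0],"travel":[0.002,0.009,0.002],"jaw":1},{"rot":[-1,0,0],"travel":[0,0.018,0.0043],"jaw":1},{"rot":[-1,0,0],"travel":[0,0.018,0.0043],"jaw":1},{"rot":[-1,0,0],"travel":[0,0.018,0.0043],"jaw":1},{"rot":[-1,0,0],"travel":[0,0.018,0.0043],"jaw":1}]'
cat >> h.py <<'E'
def arc():
    "TCP relative to keeper pivot in tool frame: along z (radial), y (tangential)"
    t=np.load("t2.npy");s=ctrl.get_state();M=R.from_rotvec(s["tool_rot"]).as_matrix()
    v=M.T@(s["position"]-tw(t,[-.036,-.038,.057])[0]);a=np.degrees(np.arctan2(M[1,1],M[0,1])-t[2])
    print("rel tool mm",(v*1e3).round(1),"implied q deg if d=17.5:",a+30, "F tool",(M.T@s["ft_force"]).round(2))
E
python3 - <<'E'
from h import *
st();arc()
cv2.imwrite('pics/w10.png',cv2.resize(ctrl.get_image('wrist')[80:300,240:460,::-1],None,fx=2.5,fy=2.5,interpolation=cv2.INTER_CUBIC))
E
```

```text
time: 13.7
position: [0.4447, -0.0791, 0.052]
tool_rot: [1.476, 1.011, -1.477]
ft_force: [-0.5, 0.8, 0.5]
grip_width: 0.008
t 13.7 track [-57.8 -98.2  52. ] F [-0.51  0.77  0.5 ] M [0.16 0.04 0.02] q [ 0.69  0.1  -0.59  2.1   0.07  0.96 -0.31] grip 0.008381185169019461
rel tool mm [  5.  -17.7  61.6] implied q deg if d=17.5: 26.08092768646373 F tool [-0.5  -0.76 -0.54]
```

View pics/w10.png

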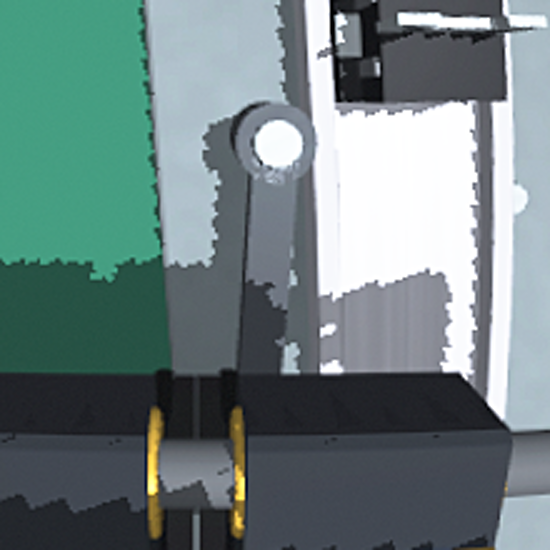

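```bash
python3 -m jog '[{"rot":[-1,0,0],"travel":[0,0.0185,0.0045],"jaw":1},{"rot":[-1,0,0],"travel":[0,0.0185,0.0045],"jaw":1},{"rot":[-1,0,0],"travel":[0,0.0185,0.0045],"jaw":1},{"rot":[-1,0,0],"travel":[0,0.0185,0.0045],"jaw":1},{"rot":[-1,0,0],"travel":[0,0.0185,0.0045],"jaw":1},{"rot":[-1,0,0],"travel":[0,0.0185,0.0045],"jaw":1},{"rot":[-1,0,0],"travel":[0,0.0185,0.0045],"jaw":1},{"rot":[-1,0,0],"travel":[0,0.0185,0.0045],"jaw":1}]'
python3 - <<'E'
from h import *
st();arc()
cv2.imwrite('pics/w11.png',cv2.resize(ctrl.get_image('wrist')[80:300,240:460,::-1],None,fx=2.5,fy=2.5,interpolation=cv2.INTER_CUBIC))
E
```

```text
time: 14.55
position: [0.4872, -0.0925, 0.052]
tool_rot: [0.966, 1.347, -0.966]
ft_force: [-0.4, 0.2, 0.5]
grip_width: 0.006
t 14.55 track [-13.2 -98.4  52. ] F [-0.35  0.18  0.45] M [ 0.05  0.   -0.01] q [ 0.72  0.21 -0.63  2.    0.15  0.98  0.34] grip 0.005742448446470176
rel tool mm [  5.  -17.   62.3] implied q deg if d=17.5: 65.97803914508941 F tool [-0.45 -0.28 -0.28]
```

View pics/w11.png

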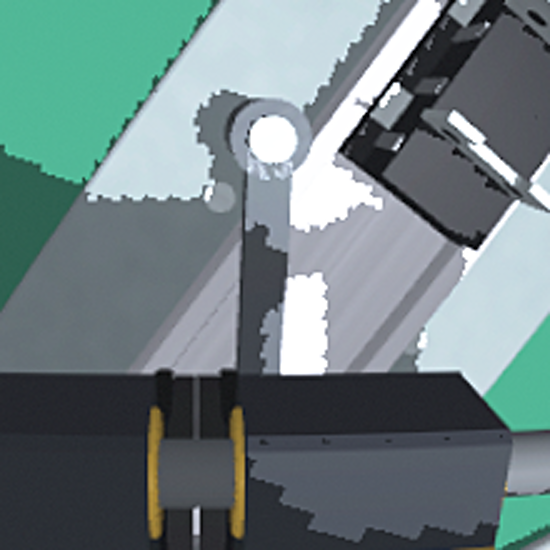

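```bash
python3 -m jog '[{"rot":[-1,0,0],"travel":[0,0.0185,0.0045],"jaw":1},{"rot":[-1,0,0],"travel":[0,0.0185,0.0045],"jaw":1},{"rot":[-1,0,0],"travel":[0,0.0185,0.0045],"jaw":1},{"rot":[-1,0,0],"travel":[0,0.0185,0.0045],"jaw":1},{"rot":[-1,0,0],"travel":[0,0.0185,0.0045],"jaw":1},{"rot":[-1,0,0],"travel":[0,0.0185,0.0045],"jaw":1},{"rot":[-0.8,0,0],"travel":[0,0.015,0.0036],"jaw":1},{"rot":[-0.5,0,0],"travel":[0,0.0092,0.0022],"jaw":1}]'
python3 - <<'E'
from h import *
st();arc()
cv2.imwrite('pics/w12.png',cv2.resize(ctrl.get_image('wrist')[80:300,240:460,::-1],None,fx=2.5,fy=2.5,interpolation=cv2.INTER_CUBIC))
E
```

```text
time: 15.4
position: [0.5256, -0.0779, 0.052]
tool_rot: [0.478, 1.518, -0.478]
ft_force: [-1.0, 0.1, -0.1]
grip_width: 0.006
t 15.4 track [ 19.1 -73.   52. ] F [-1.05  0.11 -0.15] M [-0.07 -0.03  0.  ] q [ 0.73  0.3  -0.72  1.91  0.24  1.01  0.87] grip 0.006289163773913803
rel tool mm [  5.  -16.6  63.1] implied q deg if d=17.5: 102.34306452932842 F tool [ 0.15 -0.51 -0.92]
```

View pics/w12.png

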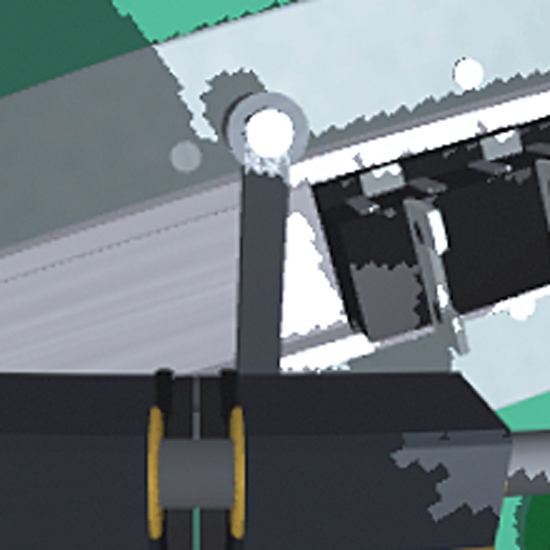

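```bash
python3 -m jog '[{"rot":[-0.8,0,0],"travel":[0,0.015,0.0035],"jaw":1},{"rot":[-0.8,0,0],"travel":[0,0.015,0.0035],"jaw":1},{"rot":[-0.7,0,0],"travel":[0,0.013,0.003],"jaw":1},{"rot":[-0.5,0,0],"travel":[0,0.0095,0.0022],"jaw":1},{"rot":[-0.3,0,0],"travel":[0,0.006,0.0013],"jaw":1}]'
python3 - <<'E'
from h import *
st();arc()
E
python3 -m jog '[{"rot":[-0.2,0,0],"travel":[0,0.005,0.001],"jaw":1},{"rot":[-0.1,0,0],"travel":[0,0.003,0],"jaw":1}]'
python3 - <<'E'
from h import *
st();arc()
cv2.imwrite('pics/w13.png',cv2.resize(ctrl.get_image('wrist')[80:300,240:460,::-1],None,fx=2.5,fy=2.5,interpolation=cv2.INTER_CUBIC))
E
```

```text
time: 15.95
position: [0.5375, -0.0647, 0.052]
tool_rot: [0.267, 1.555, -0.267]
ft_force: [-0.2, -0.7, -0.1]
grip_width: 0.004
t 15.95 track [ 26.5 -56.9  52. ] F [-0.24 -0.75 -0.09] M [-0.02 -0.02  0.03] q [ 0.74  0.34 -0.76  1.89  0.27  1.02  1.09] grip 0.0042500551611060625
rel tool mm [  5.  -16.4  63.2] implied q deg if d=17.5: 117.80014555550889 F tool [ 0.09 -0.79  0.02]
time: 16.15
position: [0.5388, -0.0626, 0.0521]
tool_rot: [0.246, 1.557, -0.246]
ft_force: [-0.3, 0.2, -0.0]
grip_width: 0.006
t 16.15 track [ 27.2 -54.5  52.1] F [-0.25  0.2  -0.01] M [-0.03 -0.08 -0.05] q [ 0.74  0.34 -0.77  1.89  0.28  1.02  1.11] grip 0.0064638149546909565
rel tool mm [  4.9 -15.7  63.3] implied q deg if d=17.5: 119.33398089294855 F tool [ 0.01  0.11 -0.3 ]
```

View pics/w13.png

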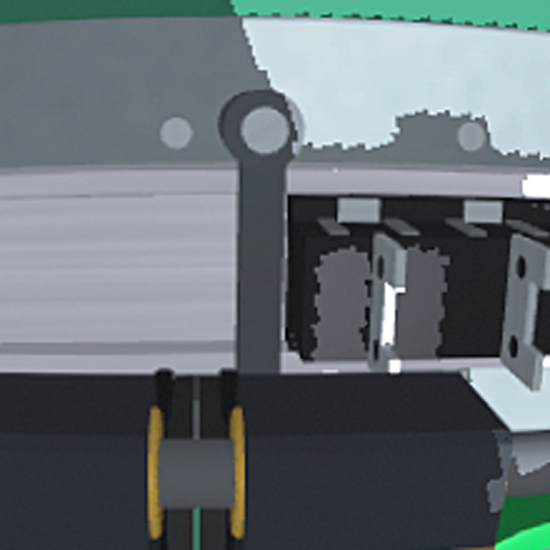

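```bash
python3 -m jog '[{"rot":[0,0,0],"travel":[0,0.0025,0],"jaw":1},{"rot":[0,0,0],"travel":[0,0.0025,0],"jaw":1}]'
python3 -c "
from h import *
st();arc()"
python3 -m jog '[{"rot":[0,0,0],"travel":[0,0.0025,0],"jaw":1},{"rot":[0,0,0],"travel":[0,0.0025,0],"jaw":1}]'
python3 -c "
from h import *
st();arc()"
```

```text
time: 16.4
position: [0.5392, -0.0617, 0.0521]
tool_rot: [0.245, 1.557, -0.247]
ft_force: [-0.2, -2.5, -0.2]
grip_width: 0.008
t 16.4 track [ 27.3 -53.5  52.1] F [-0.17 -2.54 -0.24] M [-0.38  0.05  0.06] q [ 0.73  0.34 -0.77  1.88  0.28  1.02  1.11] grip 0.0077209481736095695
rel tool mm [  4.9 -14.7  63.4] implied q deg if d=17.5: 119.32864393980333 F tool [ 0.24 -2.46  0.62]
time: 16.6
position: [0.5393, -0.0614, 0.0521]
tool_rot: [0.245, 1.558, -0.249]
ft_force: [-2.4, -6.5, 1.8]
grip_width: 0.005
t 16.6 track [ 27.3 -53.2  52.1] F [-2.4  -6.54  1.85] M [-1.19  0.31  0.01] q [ 0.73  0.34 -0.77  1.88  0.28  1.03  1.1 ] grip 0.005379859678286349
rel tool mm [  4.9 -14.4  63.5] implied q deg if d=17.5: 119.30927344681746 F tool [-1.83 -6.97 -0.27]
```

```bash
python3 -m jog '[{"rot":[0,0,0],"travel":[0,-0.004,0],"jaw":1},{"rot":[0,0,0],"travel":[0,-0.03,0],"jaw":1},{"rot":[0,0,0],"travel":[0,-0.08,0],"jaw":1},{"rot":[0,0,0],"travel":[-0.12,-0.05,0],"jaw":1},{"rot":[0,0,0],"travel":[-0.15,0,0],"jaw":1},{"rot":[0,0,0],"travel":[-0.15,0,0],"jaw":1},{"rot":[0,0,0],"travel":[0,0,0],"jaw":1}]'
python3 - <<'E'
from h import *
st();go([20,-330],.2)
s=ctrl.get_state();np.save("w14.npy",np.r_[s["position"],s["tool_rot"]])
cv2.imwrite('pics/w14.png',ctrl.get_image('wrist')[:,:,::-1])
E
```

```text
time: 17.3
position: [0.5291, -0.1064, 0.1847]
tool_rot: [0.244, 1.545, -0.246]
ft_force: [1.2, 0.6, -0.4]
grip_width: 0.01
t 17.3 track [ 31.  -99.2 184.7] F [ 1.17  0.63 -0.41] M [ 0.05 -0.16  0.05] q [ 0.88  0.17 -0.8   1.76  0.13  1.25  1.31] grip 0.009730083705669537
dist mm [ -15.6 -230.9   -8.3] units [-0.0521 -0.7698 -0.0276]
```

View pics/w14.png

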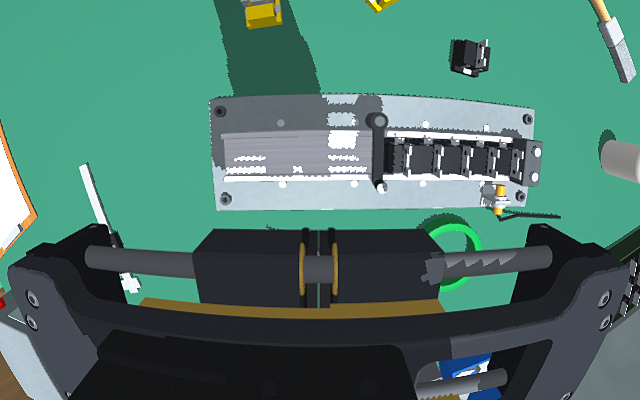

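```bash
python3 -m jog '[{"rot":[0,0,0],"travel":[0,-0.12,0],"jaw":1},{"rot":[0,0,0],"travel":[0,-0.13,0],"jaw":1},{"rot":[0,0,0],"travel":[0,-0.13,0],"jaw":1},{"rot":[0,0,0],"travel":[0,-0.13,0],"jaw":1},{"rot":[0,0,0],"travel":[0,-0.13,0],"jaw":1},{"rot":[0,0,0],"travel":[0,-0.1,0],"jaw":1},{"rot":[0,0,0],"travel":[0,0,0],"jaw":1},{"rot":[0,0,0],"travel":[0,0,0],"jaw":1}]'
python3 - <<'E'
from h import *
st()
a=ctrl.get_image('top')[:,:,::-1];cv2.imwrite('pics/t15.png',a);cv2.imwrite('pics/t15c.png',cv2.resize(a[135:255,260:415],None,fx=5,fy=5,interpolation=cv2.INTER_CUBIC))
a=ctrl.get_image('scene')[:,:,::-1];cv2.imwrite('pics/s15c.png',cv2.resize(a[165:275,210:400],None,fx=4,fy=4,interpolation=cv2.INTER_CUBIC))
E
```

```text
time: 18.15
position: [0.4557, -0.3173, 0.1766]
tool_rot: [0.249, 1.558, -0.245]
ft_force: [0.3, 0.1, 0.3]
grip_width: 0.004
t 18.15 track [  23.6 -322.4  176.6] F [0.33 0.07 0.34] M [ 0.12 -0.11  0.01] q [ 1.14  0.2  -0.65  1.73  0.13  1.25  1.72] grip 0.0044112847984077936
```

View pics/t15c.png

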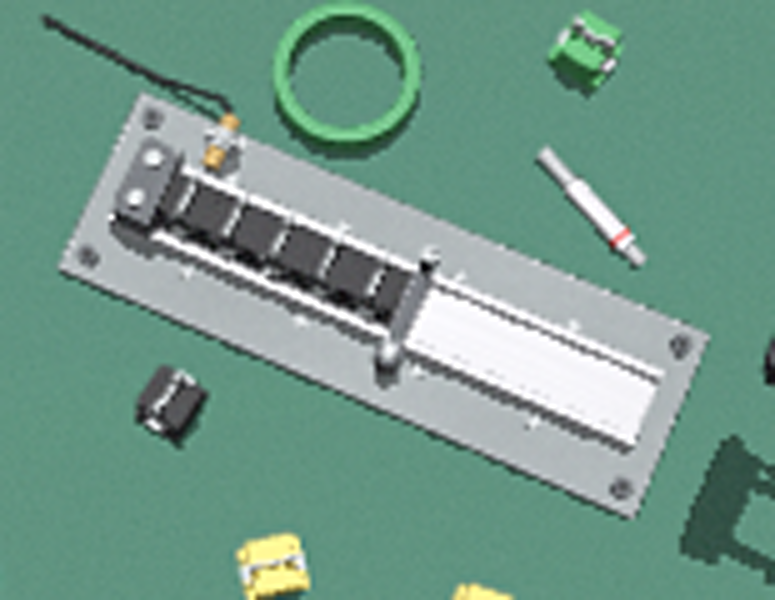

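View pics/s15c.png

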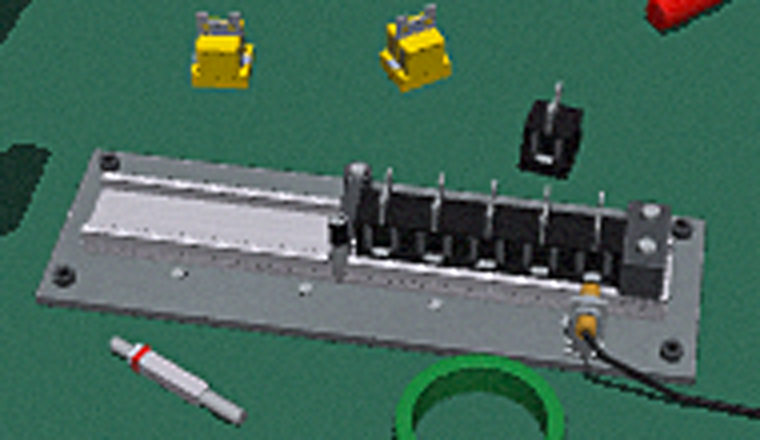

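View pics/t15.png

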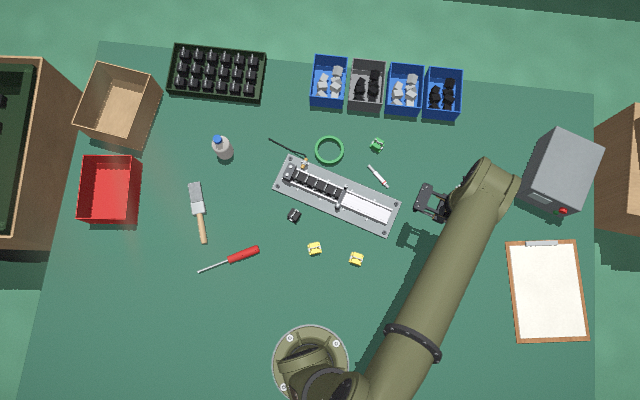

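```bash
python3 - <<'E'
from h import *
t=np.load("t2.npy")
for n,o,k,u,v,z in (("top",[260,135],5,429,256,.067),("top",[260,135],5,389,350,.047),("scene",[210,165],4,339,220,.067),("scene",[210,165],4,356,170,.047)):
    w=back(n,(np.array([u,v])+.5)/k-.5+o,z);print(n,(wt(t,w)[0]*1e3).round(1))
ctrl.close_job()
E
```

```text
top [ 23.7 -38.4  67. ]
top [-36.5 -38.6  47. ]
scene [ 26.3 -37.1  67. ]
scene [-36.2 -38.8  47. ]
the job is handed in; nothing more can be done
```

The row of five brackets is home against the end stop and the keeper is fully closed behind it. I handed the job in at about 18 s, with the hand well clear.

- **Row:** With closed fingertips on the last bracket only, I pushed the train about 106 mm, at 10 mm/s or less over the last stretch. It took about 1–2 N while sliding. When it met the stop, the force rose to about 8 N and the tip stopped moving. Pictures afterwards show no visible gap at the stop. The last bracket's rear face measured at track y = -30.9 mm against a target of -30, which is within the calibration error.
- **Keeper:** I swung it by its peg along the arc until it met its own stop, where the force rose to about 7 N with almost no further motion. After I took the hand away, the top camera put the peg at track (23.7, -38.4) mm and the scene camera put it at (26.3, -37.1) mm. The nominal closed position is (26, -38), so the arm is square across the track within measurement error.
- **Everything else:** In the last pictures, the spare bracket, the green and yellow look-alikes, the gauge and the tape are where they were. The caliper was partly hidden under the robot arm in the last top picture. The hand never went lower than about 176 mm near it.
- **Disagreement:** My first track pose was 20 mm off along its length, because the base plate is not centred on the track's origin. The pivot and the end stop did not fit that pose. I corrected it before touching anything, and the wrist camera then agreed to about 1–2 mm.

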